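# Put the tea on to keep warm

## Robot

A 6-joint arm with a two-finger parallel gripper is mounted at the origin on the work surface. World frame = base frame: x ahead of the robot, y to its left, z up, the work surface at z = 0. Lengths are in m, angles in rad, forces in N, time in s.
With the tool pointing down it reaches from about 0.35 to 0.975 m from the base axis. Payload 4.9 kg.
Tool frame: the origin (TCP) lies midway between the tips of the shut fingers; the grasp point (between the pads) lies 19 mm behind it; z points along the fingers, y is the line along which they close (so a half turn about z gives the same grasp; the last joint's range is limited). The gripper opens to 85 mm and grips with 20 to 120 N. Pads are 22 mm wide; open, the fingers measure 114 mm over their backs; the gripper's body (76 mm by 85 mm) begins 54 mm behind the grasp point. The pads swing forward as they close: fully open they stand 13 mm farther back than shut.
Start: joints at [1.151, 0.053, 1.613, -0, 1.476, -0.119], TCP at [0.185, 0.597, 0.231] pointing down, gripper open.
Joint ranges: [-3.01, 3.01], [-1.01, 2.22], [0.06, 2.58], [-1.02, 4.17], [0.09, 2.62], [-3.14, 3.14]. Speed limits (rad/s): [2.57, 2.57, 3.14, 3.14, 3.14, 3.14].

## Interface

Orientations are given as a rotation vector (axis times angle).
In Python, from station import ctrl, optics, job gives the robot as it stands.
- The arm moves only by the shell command python3 -m jog 'ROWS' [OPENING] [FORCE]. ROWS is JSON, a list of rows, each a list of 2 entries, a list of its own where there are three numbers: the shift along the tool's x, y, z in m, then the turn, a rotation vector about the tool's x, y, z in rad. A call has 1 to 5 rows; each row is the pose to reach, as a shift and turn from the pose commanded when the call began, along the tool's axes at that moment; what a row does not reach only later rows make up. A row lasts 1/10 s, in which the tool goes at most 50 mm and 8.59 degrees, less where a joint would pass 70% of its speed; a pose out of reach is approached as far as the arm can. A call with a gripper value outside its range is refused whole. OPENING is the opening, from 0 (shut) to 1 (fully open), set as the call begins (- or left out, the last holds). The fingers move at their own pace and stop on an object; FORCE is the grip in N (left out, the last holds). Time passes only in rows, so rows that repeat a pose let the fingers close. It gives the time, the measured TCP pose, the force, the opening and the grip force at its end, in the units of the state.
- ctrl.get_obs(): the state, without advancing time (a new reading comes with each control period).
- optics.get_image(name): name is "side" or "top" or "wrist"; returns a dict with "image" (420x560x3 uint8, blue, green, red), "fx", "fy", "cx", "cy" (pixels), "D" ([k1, k2, p1, p2, k3] as OpenCV has them; the pictures are not rectified), "rvec" (rotation vector, rad) and "tvec" (3), from world to camera coordinates, as OpenCV has them; the wrist camera has in their place "mount" (4x4, takes a point from camera to tool coordinates, whose origin is the TCP and whose axes are the flange's). Camera axes: x right, y down, z forward; pixel columns grow to the right and rows downward; lengths in m; the calibration is good to about 2 mm. A picture is of the moment at which its call begins: read the wrist's pose just before it. There is no depth.
- job.finish_job(): hands the job in; it is judged then, once.
The state is a dict: "t": time; "q": joint angles; "dq": joint speeds; "effort": joint torques, N m; "tool_pos": TCP position; "tool_rot": TCP orientation; "contact_force": force on the tool from outside, world axes, zero at the start; "wrist_torque": the same for the moment, N m; "opening": finger opening in m; "grip_force": force on a finger pad.
Only numpy, scipy, OpenCV 4.12 (cv2) and the standard library are available. Lean on these libraries where they do the work, as an engineer would, in place of code of your own. Each camera call takes 0.05 s, during which the arm holds its last target. There are 200 camera calls.

## Task

Put the tea on to keep warm: first slide the teapot along the warmer, without lifting or tipping it, from the cork resting place until its whole base sits on the orange-rimmed warm place. Then turn the red-gripped switch lever a quarter turn from off fully to its on stop. Let go of everything, and leave the other things on the desk where they are.

Things in the scene. Friction and masses are not known exactly. Their poses are not given: they have to be found in the camera images.
- warmer: (All sizes in mm.) Fixed tea warmer on the desk: dark steel slab 200 (its x) x 460 (its y) x 20 high. Origin at the centre of its underside, on the desk; z up. Its flat top, 20 above the desk, carries two marked places side by side along its y, at y = +145 and y = -10, x = 0 (which is which varies), and a fixed grey switch housing, 90 x 90, top 65 above the desk, centred at y = -165.
- warm_zone: The warm place: flat round orange-rimmed dark red disc, 140 across, painted flush on the warmer's top. Origin at its centre, 20 above the desk.
- rest_zone: The cool resting place: flat round cork-coloured disc, 140 across, flush in the warmer's top. Origin at its centre, 20 above the desk. The teapot starts here.
- teapot: White teapot, about 0.6 kg, loose. Origin at the centre of its round base (100 across); z up. Body 124 across at the widest, lid top 66 above the base. Spout along its +x and loop handle along its -x, both reaching about 100 from the axis. On the axis stands a blue cylindrical lid knob, fixed to the pot (the lid does not come off), 30 across, from 68 to 100 above the base.
- lever (a joint): Quarter-turn switch lever on the housing, vertical hinge, rad. 0 = off stop: the lever points along the warmer's -x (towards the robot). 1.571 = on stop: it points along the warmer's -y, away from the pot places, over the red dot. It turns counter-clockwise seen from above as the value grows, and stays where it is left (about 2 N at the grip).
- lever_pivot (a point): Point on the lever's hinge axis at mid-height of the lever bar, 83 above the desk.
- lever_grip (a point): Middle of the red grip of the lever, 85 from the hinge axis, 83 above the desk. The red grip is 70 long, 16 wide, 22 high, and overhangs the housing; the whole lever reaches 117 from the axis.
- mug: Bystander: blue ceramic mug, radius 38, height 85, on the desk beyond the warmer, on the side away from the robot. Origin at the centre of its underside.
- tin: Bystander: green tea tin, radius 35, height 100, on the desk beyond the warmer, on the side away from the robot. Origin at the centre of its underside.
- spoon: Bystander: spoon, 160 long, on the desk on the robot's side of the warmer. Wooden handle, steel bowl. Origin midway along its length, at its underside; lies along its own x.
- paperweight: Bystander: green glass dome, radius 30, height 36, on the robot's side of the warmer. Origin at the centre of its underside.
- book: Bystander: red hardback book lying flat, 150 x 210 x 32, left part of the desk. Origin at the centre of its underside.
- clock: Bystander: wooden desk clock, 50 x 90 x 100 high, right part of the desk. Origin at the centre of its underside.
- case: Bystander: dark brown spectacle case, 160 x 60 x 36, right part of the desk. Origin at the centre of its underside.

How it is judged:
By the outcome, as a careful person would: the job done as asked, in the order asked, and still so for the second after the job is handed in, with the robot touching nothing.
It also fails if it takes over 53 s, if anything falls off the work surface, if the arm or the gripper's body presses on something with over 40 N, if the wrist force passes 120 N, or if a joint passes its speed limit or range.

## Working session

There is one attempt and no reset: what is moved stays moved. The work goes in short steps, Python scripts to look and compute and a shell command to move; the robot and the scene stay as the last step left them, time stands still between calls to the robot, and variables do not carry over. Pictures are saved under pics/ and viewed, at most 10 in all, crops included, and the job is handed in when it is done.

```bash
ls; mkdir -p pics; python3 - <<'E'
from station import ctrl, optics
import cv2
o=ctrl.get_obs(); print({k:o[k] for k in('t','tool_pos','tool_rot','opening','q')})
for n in('top','side'):
    d=optics.get_image(n); cv2.imwrite(f'pics/{n}0.png',d['image']); print(n,{k:v for k,v in d.items() if k!='image'})
E
```

```text
pics
{'t': 0.0, 'tool_pos': array([0.18494006, 0.59637032, 0.23005964]), 'tool_rot': array([-4.70630814e-01, -3.10561828e+00,  3.08565433e-03]), 'opening': 0.08538359631466849, 'q': array([ 1.15098485e+00,  5.33690665e-02,  1.61428696e+00, -2.64796306e-05,
        1.47596758e+00, -1.19014089e-01])}
top {'fx': 389.9293787328143, 'fy': 389.9293787328143, 'cx': 267.57571316886373, 'cy': 210.60320553232407, 'D': array([-0.00498195,  0.        ,  0.        ,  0.        ,  0.        ]), 'rvec': array([ 2.1449099 , -2.09584731,  0.20931736]), 'tvec': array([0.0086413 , 0.58849092, 1.07714546])}
side {'fx': 401.6530457760806, 'fy': 401.6530457760806, 'cx': 281.48550341449044, 'cy': 213.186573273509, 'D': array([-0.11153196,  0.        ,  0.        ,  0.        ,  0.        ]), 'rvec': array([ 0.55436695, -2.76899929,  1.00151761]), 'tvec': array([0.54766337, 0.23349385, 1.36090866])}
```

View pics/top0.png

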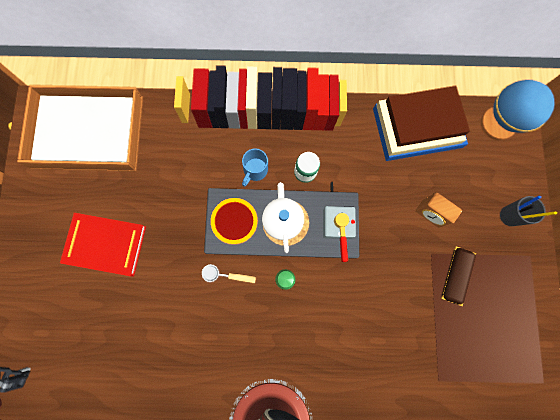

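View pics/side0.png

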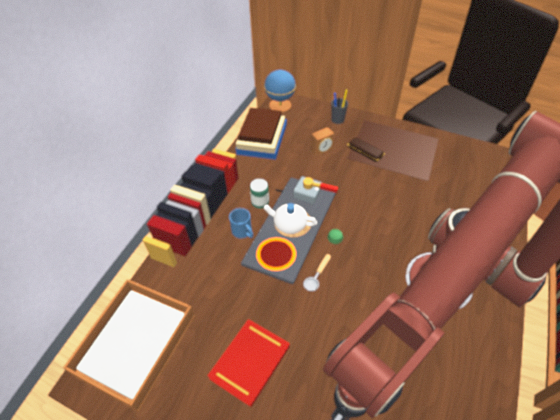

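The top view shows the warm disc at about (234,221), the teapot knob at (284,215) over the cork, the lever hub at (342,219) and its red grip at (344,245). The side view agrees: knob at (291,209), warm disc at (276,254), and the slab is clear of other objects except the mug and tin beyond it.

```bash
cat > h.py <<'E'
import numpy as np, cv2
from scipy.spatial.transform import Rotation as R
def ray(d,uv,Rw=None,t=None):
    K=np.array([[d['fx'],0,d['cx']],[0,d['fy'],d['cy']],[0,0,1]])
    p=cv2.undistortPoints(np.array([[uv]],float),K,d['D'])[0,0]
    v=np.array([p[0],p[1],1])
    if 'mount' in d:
        return t+Rw@d['mount'][:3,3], Rw@d['mount'][:3,:3]@v
    M=cv2.Rodrigues(d['rvec'])[0]; return -M.T@d['tvec'], M.T@v
def atz(d,uv,z,**k):
    c,v=ray(d,uv,**k); return c+v*(z-c[2])/v[2]
def hsv(d): return cv2.cvtColor(d['image'],cv2.COLOR_BGR2HSV)
def blob(d,lo,hi,box):
    u0,v0,u1,v1=box; m=cv2.inRange(hsv(d),lo,hi); k=np.zeros_like(m); k[v0:v1,u0:u1]=m[v0:v1,u0:u1]
    n,l,s,c=cv2.connectedComponentsWithStats(k); i=1+np.argmax(s[1:,4]); return c[i],s[i],l==i
E
python3 - <<'E'
from h import *
from station import optics
np.set_printoptions(precision=4,suppress=True)
for n,bx,sh in(('top',{'ring':(205,190,262,250),'knob':(272,205,296,225),'grip':(335,228,352,265)},0),('side',{'ring':(250,230,302,275),'knob':(280,200,300,220),'grip':(315,175,342,195)},0)):
    d=optics.get_image(n)
    for k,lo,hi,z in(('ring',(10,150,150),(25,255,255),.02),('knob',(95,120,60),(125,255,255),.12 if n=='top' else .104),('grip',(0,180,120),(8,255,255),.092)):
        try:
            c,s,m=blob(d,lo,hi,bx[k])
            if k=='ring':
                p=np.argwhere(m)[:,::-1].astype(np.float32); (e,ax,a)=cv2.fitEllipse(cv2.convexHull(p)); c=e; print('ax',ax)
            print(n,k,c,s,atz(d,c,z))
            if k=='grip':
                p=np.argwhere(m)[:,::-1]; w=np.array([atz(d,q.astype(float),z)[:2] for q in p]); u,S,V=np.linalg.svd(w-w.mean(0)); print('dir',V[0],np.ptp((w-w.mean(0))@V[0]))
        except Exception as ex: print(n,k,ex)
    # housing: light gray
d=optics.get_image('top')
for uv in((208,188),(358,194),(359,258),(206,254)): print(atz(d,uv,.02))
print('spout',atz(d,(281,188),.07),'handle',atz(d,(285,249),.07))
cv2.imwrite('pics/c.png',cv2.resize(d['image'][170:300,195:375],None,fx=4.4,fy=4.4,interpolation=cv2.INTER_CUBIC))
E
```

```text
top ring OpenCV(4.12.0) /io/opencv/modules/imgproc/src/shapedescr.cpp:361: error: (-201:Incorrect size of input array) There should be at least 5 points to fit the ellipse in function 'fitEllipseNoDirect'

top knob [283.5517 214.9655] [279 210  10  11  87] [ 0.5647 -0.0218  0.12  ]
top grip [343.8723 248.8794] [341 237   7  25 141] [ 0.4783 -0.1914  0.092 ]
dir [-0.9984 -0.0569] 0.06687765317713038
ax (33.33050537109375, 39.638179779052734)
side ring (275.6622314453125, 253.6803436279297) [256 237  40  34 448] [0.5647 0.1229 0.02  ]
side knob [290.1176 207.6176] [288 204   5   8  34] [ 0.5714 -0.0283  0.104 ]
side grip [328.8723 186.8298] [320 183  18   9  94] [ 0.478  -0.1907  0.092 ]
dir [-0.9995 -0.0301] 0.06809912857161572
[0.6612 0.2049 0.02  ]
[ 0.6533 -0.2511  0.02  ]
[ 0.4598 -0.2498  0.02  ]
[0.4612 0.2003 0.02  ]
spout [ 0.6536 -0.0153  0.07  ] handle [ 0.4764 -0.0294  0.07  ]
```

View pics/c.png

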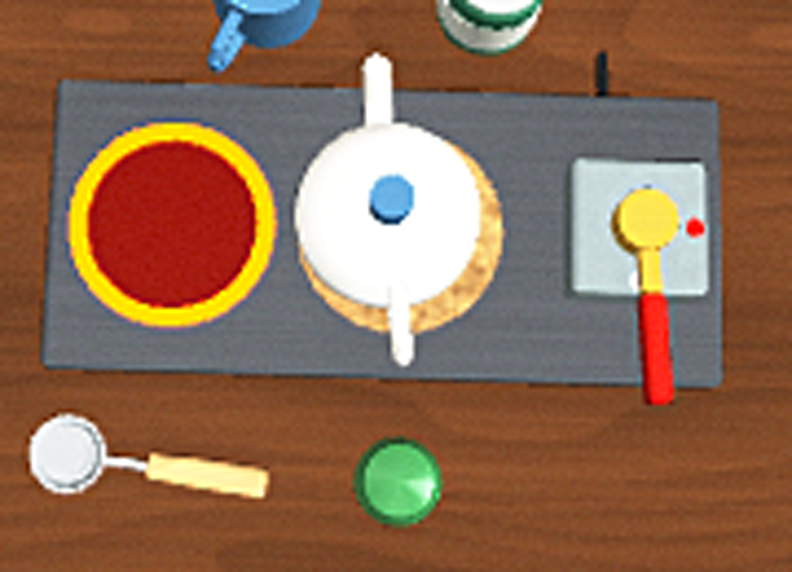

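The crop shows the ring centre at crop (172,224), the hub at (646,217), the knob top at (392,197), and the lever in its off position. The pot is slightly off the cork centre toward +x/+y.

```bash
cat >> h.py <<'E'
def plan(pos,yaw):
    "shift/turn from the measured pose to pos, tool down, tool y at world angle yaw"
    from station import ctrl
    o=ctrl.get_obs(); R0=R.from_rotvec(o['tool_rot']); c,s=np.cos(yaw),np.sin(yaw)
    y=np.array([c,s,0]); z=np.array([0,0,-1.]); Rt=R.from_matrix(np.c_[np.cross(y,z),y,z])
    print('shift',R0.inv().apply(np.array(pos)-o['tool_pos']).round(4),'turn',(R0.inv()*Rt).as_rotvec().round(4),'xaxis',R0.as_matrix()[:,0].round(3),'f',o['contact_force'].round(1))
E
python3 - <<'E'
from h import *
from station import optics
np.set_printoptions(precision=4,suppress=True)
d=optics.get_image('top')
c,s,m=blob(d,(18,150,150),(35,255,255),(205,190,262,250))
p=np.argwhere(m)[:,::-1].astype(np.float32); e,ax,a=cv2.fitEllipse(cv2.convexHull(p))
w=atz(d,e,.02); print('ring',e,ax,w)
h=atz(d,(341.8,219.3),.1); print('hub',h)
v=w-h; print(np.hypot(*v[:2]), 'yaw',np.arctan2(-v[0],v[1]))
d2=optics.get_image('side')
A=[];b=[]
for dd,uv in((d,(283.6,215)),):
    print(atz(dd,uv,.12))
print('side knob', atz(d2,(290.1,207.6),.108))
plan([.567,-.024,.20],np.pi/2)
E
```

```text
ring (233.58567810058594, 220.60658264160156) (45.78917694091797, 46.364044189453125) [0.5626 0.1232 0.02  ]
hub [ 0.5599 -0.1852  0.1   ]
0.30840790529006123 yaw -0.008692525763949679
[ 0.5646 -0.0219  0.12  ]
side knob [ 0.5703 -0.0252  0.108 ]
shift [-0.5487 -0.4797  0.0312] turn [-0.0005 -0.0001 -0.3008] xaxis [-0.955  0.296  0.   ] f [ 0.7 -0.7 -0.7]
```

```bash
python3 -m jog '[[[-0.04,-0.03,0],[0,0,-0.1]],[[-0.07,-0.06,0.0],[0,0,-0.2]],[[-0.11,-0.09,0.0],[0,0,-0.3008]],[[-0.145,-0.12,0.0],[0,0,-0.3008]],[[-0.18,-0.15,0.0],[0,0,-0.3008]]]' 1; python3 -c "
from h import *
plan([.567,-.023,.20],np.pi/2)"
```

```text
t: 0.85
tool_pos: [0.3133, 0.3988, 0.2314]
tool_rot: [-0.001, 3.141, 0.001]
contact_force: [1.2, -0.5, -0.3]
opening: 0.0857
grip_force: 0.0
shift [-0.2535 -0.4219  0.0314] turn [0.0003 0.0005 0.0005] xaxis [-1.    -0.    -0.001] f [ 1.2 -0.5 -0.3]
```

```bash
python3 -m jog '[[[-0.0253,-0.042,0.003],[0,0,0]],[[-0.0507,-0.0844,0.006],[0,0,0]],[[-0.076,-0.1266,0.01],[0,0,0]],[[-0.1014,-0.1688,0.013],[0,0,0]],[[-0.1267,-0.211,0.0157],[0,0,0]]]'; python3 -m jog '[[[-0.0253,-0.042,0.003],[0,0,0]],[[-0.0507,-0.0844,0.006],[0,0,0]],[[-0.076,-0.1266,0.01],[0,0,0]],[[-0.1014,-0.1688,0.013],[0,0,0]],[[-0.1267,-0.211,0.0157],[0,0,0]]]';python3 -m jog '[[[0,0,0],[0,0,0]],[[0,0,0],[0,0,0]]]'; python3 - <<'E'
from h import *
from station import ctrl,optics
plan([.567,-.023,.20],np.pi/2)
o=ctrl.get_obs(); d=optics.get_image('wrist'); cv2.imwrite('pics/w1.png',d['image'])
Rw=R.from_rotvec(o['tool_rot']).as_matrix(); print(o['tool_pos'])
c,s,m=blob(d,(95,120,60),(125,255,255),(0,0,560,420)); print(c,s,atz(d,c,.12,Rw=Rw,t=o['tool_pos']))
E
```

```text
t: 1.35
tool_pos: [0.44, 0.1875, 0.2158]
tool_rot: [-0.0, 3.141, 0.001]
contact_force: [0.3, 1.0, 0.5]
opening: 0.0855
grip_force: 0.0
t: 1.85
tool_pos: [0.5668, -0.0237, 0.1999]
tool_rot: [0.001, 3.141, 0.0]
contact_force: [-0.0, 0.8, 0.9]
opening: 0.0857
grip_force: 0.0
t: 2.05
tool_pos: [0.5661, -0.0226, 0.1995]
tool_rot: [-0.003, -3.141, -0.001]
contact_force: [0.5, 0.0, -0.8]
opening: 0.0855
grip_force: 0.0
shift [-0.0009 -0.0004 -0.0005] turn [ 0.0006 -0.001  -0.0021] xaxis [-1.     0.002  0.001] f [ 0.5  0.  -0.8]
[ 0.56614547 -0.02257364  0.19951397]
[343.17852632 330.26610526] [ 313  291   65   78 2375] [0.67523239 0.03823842 0.12      ]
```

View pics/w1.png

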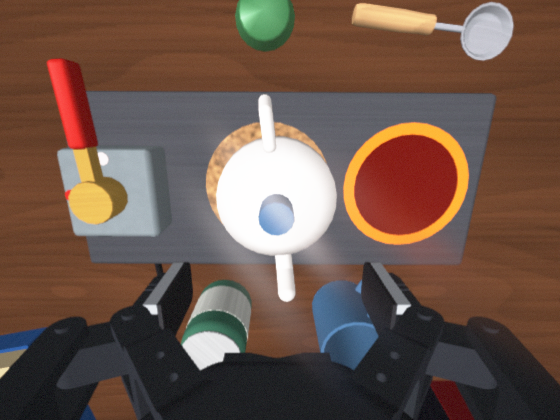

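The wrist view shows the knob at (276,215), the warm ring at (406,183) and the hub at (95,200). The blob detector had picked the mug instead, so I'm restricting its box.

```bash
python3 - <<'E'
from h import *
from station import ctrl,optics
o=ctrl.get_obs(); d=optics.get_image('wrist'); Rw=R.from_rotvec(o['tool_rot']).as_matrix()
k=dict(Rw=Rw,t=o['tool_pos'])
c,s,m=blob(d,(95,60,40),(125,255,255),(250,190,300,240)); print('knob',c,s,atz(d,c,.112,**k))
c,s,m=blob(d,(10,150,150),(30,255,255),(335,115,475,250))
p=np.argwhere(m)[:,::-1].astype(np.float32); e,ax,a=cv2.fitEllipse(cv2.convexHull(p)); print('ring',e,ax,atz(d,e,.02,**k))
print('hub',atz(d,(95,200),.1,**k)); print('grip ends',atz(d,(65,61),.094,**k),atz(d,(83,147),.094,**k))
print('spout/handle',atz(d,(286,296),.085,**k),atz(d,(265,100),.075,**k))
E
```

```text
knob [269.22757112 222.9059081 ] [258 207  28  28 457] [ 0.5731193  -0.02794813  0.112     ]
ring (404.60943603515625, 183.4068145751953) (115.1738052368164, 131.1754150390625) [0.55877047 0.12286403 0.02      ]
hub [ 0.55640151 -0.17874819  0.1       ]
grip ends [ 0.44661464 -0.18550475  0.094     ] [ 0.5119531  -0.18425344  0.094     ]
spout/handle [ 0.66192562 -0.01212251  0.085     ] [ 0.47390434 -0.03173596  0.075     ]
```

```bash
python3 -m jog '[[[0,0,0.03],[0,0,0]],[[0,0,0.06],[0,0,0]],[[0,0,0.08],[0,0,0]],[[0,0,0.095],[0,0,0]],[[0,0,0.104],[0,0,0]]]'; python3 -m jog '[[[0,0,0],[0,0,0]],[[0,0,0],[0,0,0]],[[0,0,0],[0,0,0]],[[0,0,0],[0,0,0]],[[0,0,0],[0,0,0]]]' 0.2 30;  python3 -m jog '[[[0,0,0],[0,0,0]],[[0,0,0],[0,0,0]],[[0,0,0],[0,0,0]],[[0,0,0],[0,0,0]],[[0,0,0],[0,0,0]]]'
```

```text
t: 2.65
tool_pos: [0.5653, -0.0205, 0.0948]
tool_rot: [0.003, -3.141, -0.0]
contact_force: [-0.1, 1.1, 0.7]
opening: 0.0856
grip_force: 0.0
t: 3.15
tool_pos: [0.5669, -0.0222, 0.0973]
tool_rot: [0.0, 3.139, -0.001]
contact_force: [-0.3, -2.2, 3.3]
opening: 0.0287
grip_force: 32.9
t: 3.65
tool_pos: [0.567, -0.0222, 0.0972]
tool_rot: [0.0, 3.139, -0.001]
contact_force: [-1.0, -2.5, 6.0]
opening: 0.0286
grip_force: 33.2
```

```bash
python3 -m jog '[[[0,0.005,0],[0,0,0]],[[0,0.015,0],[0,0,0]],[[0.001,0.025,0],[0,0,0]],[[0.001,0.035,0],[0,0,0]],[[0.001,0.045,0],[0,0,0]]]'; python3 -m jog '[[[0,0.01,0],[0,0,0]],[[0,0.02,0],[0,0,0]],[[0.001,0.03,0],[0,0,0]],[[0.001,0.04,0],[0,0,0]],[[0.001,0.05,0],[0,0,0]]]'; python3 -m jog '[[[0,0.01,0],[0,0,0]],[[0,0.02,0],[0,0,0]],[[0.001,0.03,0],[0,0,0]],[[0.001,0.04,0],[0,0,0]],[[0.001,0.05,0],[0,0,0]]]';python3 -m jog '[[[0,0,0],[0,0,0]],[[0,0,0],[0,0,0]]]'; python3 - <<'E'
from station import optics
import cv2
d=optics.get_image('top')
cv2.imwrite('pics/s.png',cv2.resize(d['image'][160:300,195:375],None,fx=4.2,fy=4.2,interpolation=cv2.INTER_CUBIC))
E
```

```text
t: 4.15
tool_pos: [0.5663, 0.0221, 0.0975]
tool_rot: [0.0, 3.139, -0.005]
contact_force: [-0.8, -5.4, 5.4]
opening: 0.0287
grip_force: 33.3
t: 4.65
tool_pos: [0.5653, 0.0722, 0.0975]
tool_rot: [0.0, 3.139, -0.005]
contact_force: [-0.1, -6.4, 6.0]
opening: 0.0288
grip_force: 33.4
t: 5.15
tool_pos: [0.5643, 0.1223, 0.0975]
tool_rot: [0.0, 3.139, -0.005]
contact_force: [0.6, -7.2, 6.9]
opening: 0.0289
grip_force: 33.4
t: 5.35
tool_pos: [0.5642, 0.1238, 0.0972]
tool_rot: [-0.0, 3.139, 0.002]
contact_force: [2.0, 0.3, 5.5]
opening: 0.0288
grip_force: 33.2
```

View pics/s.png

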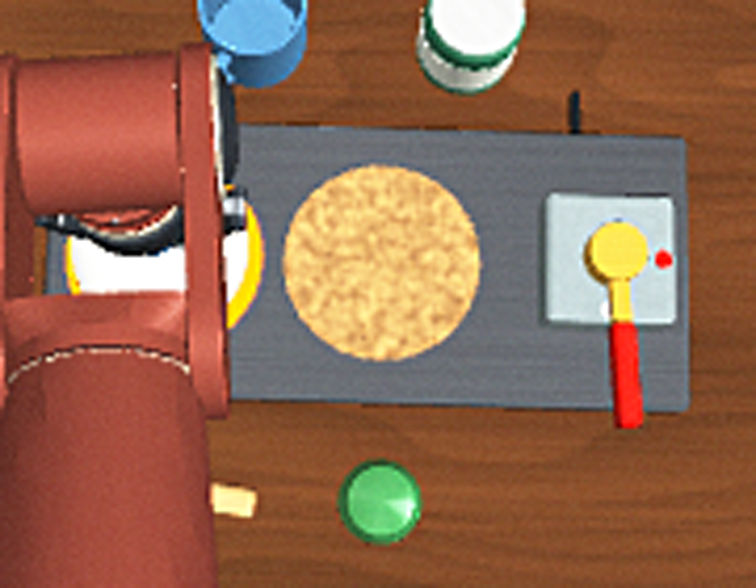

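The pot has left the cork and sits over the ring. Releasing and rising.

```bash
python3 -m jog '[[[0,0,0],[0,0,0]],[[0,0,0],[0,0,0]],[[0,0,0],[0,0,0]],[[0,0,0],[0,0,0]],[[0,0,0],[0,0,0]]]' 1;  python3 -m jog '[[[0,0,-0.01],[0,0,0]],[[0,0,-0.025],[0,0,0]],[[0,0,-0.045],[0,0,0]],[[0,0,-0.07],[0,0,0]],[[0,0,-0.1],[0,0,0]]]'; python3 -m jog '[[[0.03,-0.04,0],[0,0,0]],[[0.05,-0.08,0],[0,0,0]],[[0.06,-0.12,0],[0,0,0]],[[0.06,-0.16,0],[0,0,0]],[[0.06,-0.2,0],[0,0,0]]]' 0; python3 -m jog '[[[0,0,0],[0,0,0]],[[0,0,0],[0,0,0]]]'; python3 - <<'E'
from h import *
from station import ctrl,optics
plan([.5,-.14,.20],np.pi/2)
o=ctrl.get_obs(); d=optics.get_image('wrist'); cv2.imwrite('pics/w2.png',d['image']); print(o['tool_pos'],o['q'].round(2))
d=optics.get_image('top')
cv2.imwrite('pics/s2.png',cv2.resize(d['image'][160:300,195:375],None,fx=4.2,fy=4.2,interpolation=cv2.INTER_CUBIC))
E
```

```text
t: 5.9
tool_pos: [0.5627, 0.1233, 0.0955]
tool_rot: [-0.0, -3.141, 0.0]
contact_force: [-0.3, -0.6, 0.2]
opening: 0.0853
grip_force: 0.0
t: 6.4
tool_pos: [0.5628, 0.1233, 0.1977]
tool_rot: [0.0, -3.142, 0.0]
contact_force: [0.3, -1.2, -0.1]
opening: 0.0851
grip_force: 0.0
t: 6.9
tool_pos: [0.5031, -0.0782, 0.1982]
tool_rot: [-0.0, 3.138, -0.001]
contact_force: [0.8, -0.1, 0.1]
opening: 0.0123
grip_force: 0.0
t: 7.1
tool_pos: [0.5034, -0.0773, 0.1974]
tool_rot: [0.003, 3.14, -0.0]
contact_force: [0.1, -0.0, 0.6]
opening: 0.0001
grip_force: 0.0
shift [ 0.0033 -0.0627 -0.0026] turn [-0.0001  0.0019 -0.002 ] xaxis [-1.     0.002 -0.002] f [ 0.1 -0.   0.6]
[ 0.50340317 -0.07734067  0.19740695] [-0.3  -0.21  1.92  0.    1.43 -1.87]
```

View pics/w2.png

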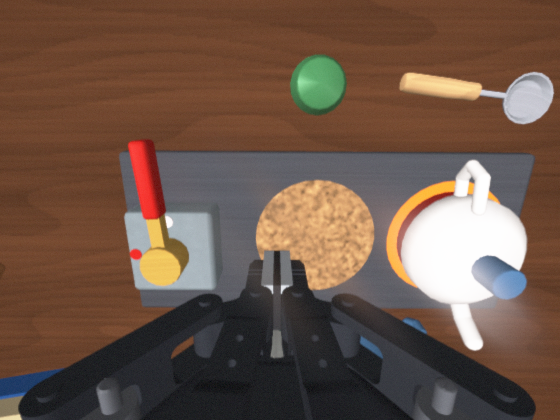

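View pics/s2.png

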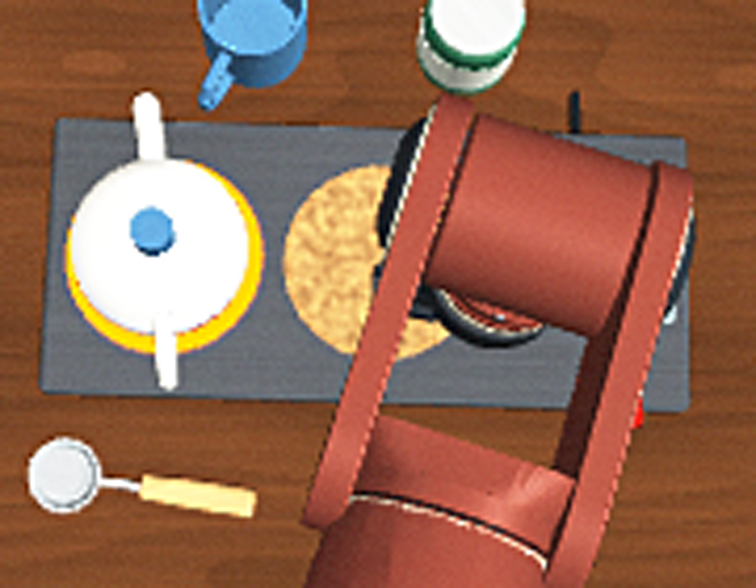

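The pot stands well inside the orange ring (knob at (152,231) in the crop) and is released. The fingers are shut, and the lever is still off. Next I move to the +y side of the grip and descend.

```bash
python3 -m jog '[[[0.015,-0.035,0.0],[0,0,0]],[[0.029,-0.071,0.01],[0,0,0]],[[0.029,-0.071,0.05],[0,0,0]],[[0.029,-0.071,0.09],[0,0,0]],[[0.029,-0.071,0.122],[0,0,0]]]'; python3 -m jog '[[[0,0,0],[0,0,0]],[[0,-0.005,0],[0,0,0]],[[0,-0.01,0],[0,0,0]],[[0,-0.015,0],[0,0,0]]]'
```

```text
t: 7.7
tool_pos: [0.4736, -0.1463, 0.0722]
tool_rot: [0.002, -3.141, -0.001]
contact_force: [0.7, 0.5, -0.6]
opening: -0.0001
grip_force: 0.0
t: 8.1
tool_pos: [0.4759, -0.1637, 0.0767]
tool_rot: [-0.001, 3.137, -0.004]
contact_force: [0.6, -0.5, -0.0]
opening: -0.0002
grip_force: 0.0
```

```bash
python3 -m jog '[[[0.002,-0.01,0],[0,0,0]],[[0.003,-0.02,0],[0,0,0]],[[0.002,-0.032,0],[0,0,0]],[[0,-0.045,0],[0,0,0]],[[-0.004,-0.056,0],[0,0,0]]]'; python3 -m jog '[[[-0.004,-0.01,0],[0,0,0]],[[-0.011,-0.02,0],[0,0,0]],[[-0.019,-0.029,0],[0,0,0]],[[-0.028,-0.037,0],[0,0,0]],[[-0.037,-0.042,0],[0,0,0]]]'; python3 -m jog '[[[-0.01,-0.004,0],[0,0,0]],[[-0.018,-0.007,0],[0,0,0]],[[-0.023,-0.008,0],[0,0,0]]]';python3 -c "
from h import *
plan([.54,-.27,.075],np.pi/2)"
```

```text
t: 8.6
tool_pos: [0.4778, -0.2198, 0.0737]
tool_rot: [-0.001, -3.141, -0.001]
contact_force: [0.2, 2.2, 0.2]
opening: 0.0002
grip_force: 1.0
t: 9.1
tool_pos: [0.5156, -0.2614, 0.0736]
tool_rot: [-0.0, -3.141, -0.0]
contact_force: [-1.1, 1.8, 0.2]
opening: 0.0
grip_force: 1.0
t: 9.4
tool_pos: [0.5389, -0.269, 0.0739]
tool_rot: [-0.0, 3.142, -0.001]
contact_force: [-2.0, 1.0, -0.8]
opening: 0.0001
grip_force: 0.8
shift [-0.0011 -0.001  -0.0011] turn [-0.0005  0.      0.0003] xaxis [-1. -0. -0.] f [-2.   1.  -0.8]
```

Still at the friction level (about 2 N), so I'll creep in +x until the stop pushes back.

```bash
python3 -m jog '[[[-0.001,0,0],[0,0,0]],[[-0.002,0,0],[0,0,0]],[[-0.003,0,0],[0,0,0]]]'; python3 -m jog '[[[-0.001,0,0],[0,0,0]],[[-0.002,0,0],[0,0,0]],[[-0.002,0,0],[0,0,0]]]'
```

```text
t: 9.7
tool_pos: [0.541, -0.2689, 0.0741]
tool_rot: [-0.0, 3.141, -0.001]
contact_force: [-1.2, -0.7, 0.6]
opening: 0.0002
grip_force: 0.8
t: 10.0
tool_pos: [0.5412, -0.2689, 0.0741]
tool_rot: [0.0, -3.137, 0.0]
contact_force: [-9.3, -0.9, 4.0]
opening: 0.0004
grip_force: 4.4
```

```bash
python3 -m jog '[[[-0.001,0,0],[0,0,0]],[[-0.002,0,0],[0,0,0]],[[-0.002,0,0],[0,0,0]],[[-0.002,0,0],[0,0,0]]]'; python3 -m jog '[[[0.015,0,0],[0,0,0]],[[0.04,0,0],[0,0,0]],[[0.06,0,-0.02],[0,0,0]],[[0.06,0,-0.06],[0,0,0]],[[0.06,0,-0.1],[0,0,0]]]'; python3 -m jog '[[[0.05,0,-0.03],[0,0,0]],[[0.09,0,-0.06],[0,0,0]],[[0.09,-0.04,-0.06],[0,0,0]],[[0.09,-0.08,-0.06],[0,0,0]],[[0.09,-0.1,-0.06],[0,0,0]]]'; python3 - <<'E'
from h import *
from station import ctrl,optics
d=optics.get_image('top')
print('knob',atz(d,blob(d,(95,120,60),(125,255,255),(220,205,245,225))[0],.12))
cv2.imwrite('pics/s3.png',cv2.resize(d['image'][160:300,195:375],None,fx=4.2,fy=4.2,interpolation=cv2.INTER_CUBIC))
E
```

```text
t: 10.4
tool_pos: [0.5413, -0.2689, 0.0741]
tool_rot: [0.0, -3.132, -0.001]
contact_force: [-16.0, -0.6, 8.8]
opening: -0.0003
grip_force: 8.0
t: 10.9
tool_pos: [0.4843, -0.2681, 0.1744]
tool_rot: [-0.001, -3.142, -0.002]
contact_force: [0.9, -0.3, 0.1]
opening: 0.0
grip_force: 0.0
t: 11.4
tool_pos: [0.395, -0.3712, 0.2358]
tool_rot: [0.003, 3.138, -0.006]
contact_force: [-0.1, -0.0, -0.7]
opening: 0.0
grip_force: 0.0
knob [0.56178432 0.1227715  0.12      ]
```

View pics/s3.png

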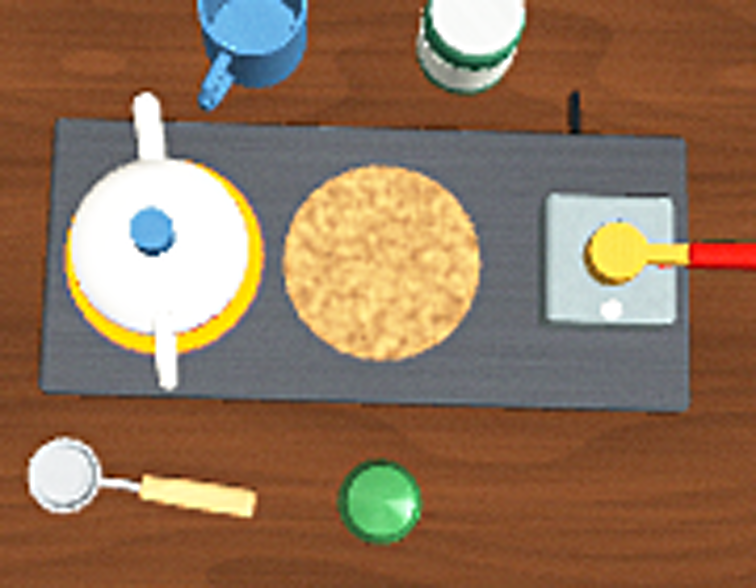

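The knob measures (0.562, 0.123) against a ring centre of (0.563, 0.123). The lever points along -y over the red dot, having reached its stop at 16 N. The other objects in the crop have not moved, and the arm is clear.

```bash
python3 -c "
from station import job
print(job.finish_job())"
```

```text
the job is handed in; nothing more can be done
None
```

The teapot was slid onto the warm place (centred to about 1 mm), then the lever was turned to its on stop, everything was released, and the job was handed in at about 11.5 s; no verdict came back.

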